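Close the cell carousel's cover, turn the square holder to the pointer and hold it

ROBOT

A 6-joint arm with a two-finger parallel gripper is mounted at the origin on the work surface. World frame = base frame: x ahead of the robot, y to its left, z up, the work surface at z = 0. Lengths are in m, angles in degrees, forces in N, time in s.
With the tool pointing down it reaches from about 0.425 to 0.95 m from the base axis. Payload 14.7 kg.
Tool frame: the origin (TCP) lies on the centre line of the jaws, within the pads' length; the fingertips stand 19 mm ahead of it and the grasp point (between the pads) is the TCP; z points along the fingers, y is the line along which they close (so a half turn about z gives the same grasp; the last joint's range is limited). The gripper opens to 85 mm and grips with 20 to 120 N. Pads are 22 mm wide; open, the fingers measure 114 mm over their backs; the gripper's body (76 mm by 85 mm) begins 54 mm behind the grasp point. The pads swing forward as they close: fully open they stand 13 mm farther back than shut.
Start: joints at [-77.556, 27.513, 91.461, -0, 61.026, -2.67], TCP at [0.17, -0.628, 0.25] pointing down, gripper open.
Joint ranges: [-157.49, 157.49], [-46.99, 117.5], [13.45, 153.17], [-89.5, 269.5], [5.16, 153.95], [-167.48, 167.48]. Speed limits (degrees/s): [108.29, 108.29, 136.94, 172.46, 172.46, 172.46].

INTERFACE

Orientations are given as a 3x3 rotation matrix whose columns are the frame's x, y, z axes.
In Python, from bench import telemetry, capture, get_calibration, robot, outline_of, place_of gives the robot as it stands.
- The arm moves only by the shell command python3 -m jog 'ROWS' [OPENING]. ROWS is a JSON object of lists of equal length, an entry for each row: "delta_pos": the shift along the tool's x, y, z in units of 200 mm (1.0 is 200 mm), a list of three; "turn": the turn, a rotation vector about the tool's x, y, z in units of 60 degrees (1.0 is 60 degrees), a list of three. A call has 1 to 12 rows; each row is the pose to reach, as a shift and turn from the pose commanded when the call began, along the tool's axes at that moment; what a row does not reach only later rows make up. A row lasts 1/10 s, in which the tool goes at most 50 mm and 8.59 degrees, less where a joint would pass 70% of its speed; a pose out of reach is approached as far as the arm can. A call with a number of a shift or a turn outside -1 to 1 is refused whole. A call with a gripper value outside its range is refused whole. OPENING is the opening, from -1 (shut) to 1 (fully open), set as the call begins (- or left out, the last holds). The fingers move at their own pace and stop on an object; the grip force is fixed at half the most. Time passes only in rows, so rows that repeat a pose let the fingers close. It gives the time, the measured TCP pose, the force, the opening and the grip force at its end, in the units of the state.
- telemetry.sense(): the state, without advancing time (a new reading comes with each control period).
- capture(name): name is "scene" or "top" or "wrist"; returns the picture (420x560x3 uint8, red, green, blue); there is no depth.
- get_calibration(name): a dict with "fx", "fy", "cx", "cy" (pixels), "world_from_camera" (4x4, takes a point from camera to world coordinates). Camera axes: x right, y down, z forward; pixel columns grow to the right and rows downward; lengths in m; the calibration is good to about 2 mm. The wrist camera is an equidistant fisheye: a pixel r from the principal point sees the ray r / f radians off the axis. A picture is of the moment at which its call begins: read the wrist's pose just before it. get_calibration takes no time and is no camera call; for the wrist camera it gives the pose at the moment of the call.
- robot.hand_in(): hands the job in; it is judged then, once.
Trained networks look in the newest picture that a camera, given by its name, has taken for a name from the list of things; names that differ only in an ending like _2 or _b are one class to them, and where a whole thing is asked for, a point or a joint stands for the part that bears it (a point fixed in the world has none). Each returns a list of dicts, best first, with "conf" (0 to 1); they miss things now and then, are a little off and sometimes report something else, mostly with a low value. They report only what shows in the picture. A call takes as long as a camera call. They do not tell look-alikes from the thing itself.
- outline_of(camera, label): "region" (420x560 bool, what is visible of it) and "xy" ([column, row] in pixels, amid what is visible of it).
- place_of(camera, label): "xy" ([column, row] in pixels: a listed point, or the origin of a listed thing).
The state is a dict: "clock": time; "joints": joint angles; "joint_velocities": joint speeds; "joint_torque": joint torques, N m; "eef_pos": TCP position; "tool_rot": TCP orientation; "wrist_force": force on the tool from outside, world axes, zero at the start; "moment": the same for the moment, N m; "width": finger opening in m; "gripper_force": force on a finger pad.
Only numpy, scipy, OpenCV 4.12 (cv2) and the standard library are available. Lean on these libraries where they do the work, as an engineer would, in place of code of your own. Each camera call takes 0.05 s, during which the arm holds its last target. There are 200 camera calls.

TASK

On the battery bench, first press down the lifted side of the loose square cover in the middle of the cell carousel, until it lies level and flush in its recess. Then turn the carousel until its one square cell holder (the other four are round) stands in line with the steel pointer on the fixed base, and finish with the gripper still firmly gripping the carousel, so that it is held still there. The cover stays seated, and the other things on the bench are left alone.

Things in the scene. Friction and masses are not known exactly. Their poses are not given: they have to be found in the camera images.
- base: fixed round grey foot of the carousel, 200 mm across, 20 mm high, under the turning disc. Origin: on the carousel's axis, on the table; z up. A tongue runs along its -x axis to a low steel pointer (tip 138 mm, end 180 mm from the axis, top 26 mm above the table).
- front (a point): point 105 mm from the axis on the pointer's side (base -x), 85 mm above the table: where the top of the square holder must come (within 10 mm)
- carousel: the turning part: aluminium disc, 133 mm radius, top 30 mm above the table. Origin on the axis, 22 mm above the table, z up; square holder on its -x side, cover clip on its +y side. Its x axis agrees with the base's when the square holder is at the pointer. Turns freely either way about z (more than a full turn) with light friction (0.05 N m), stays where it is left; 0.6 to 1.3 kg.
- hub_top (a point): centre of the rim of the square black hub on the carousel's axis, 55.5 mm above the table. Hub 80 mm wide, with a recess 70 mm square and 5.5 mm deep for the cover; sides along the carousel's x and y.
- square_holder (a point): centre of the top of the one square holder (36 mm square, sides along the carousel's x and y), 85 mm above the table. Five black holders, 55 mm high, stand fixed on the disc in a circle of 105 mm radius, 72 degrees apart; in each a fixed pink cell, 21 mm thick, rises to 103 mm. Holders may be gripped from above to turn the carousel.
- round_holder1 (a point): centre of the top of the round holder (36 mm diameter) 72 degrees counter-clockwise from the square one, 85 mm above the table
- round_holder2 (a point): the next round holder counter-clockwise
- round_holder3 (a point): the next round holder counter-clockwise
- round_holder4 (a point): the last round holder, 72 degrees clockwise from the square one
- cover: loose steel cover plate, 66 mm square, 5 mm thick, 60 g; origin at the centre of its underside, z up out of its top. At the start it lies tilted about 11 degrees in the hub's recess: one side on the recess floor (50 mm above the table), the other lifted by a push-fit clip under it. Seated, its top is 55 mm above the table.
- clip_side (a point): point in the recess over the clip, 24 mm from the axis on the lifted side of the cover, at the height of the hub's rim (55.5 mm above the table). The clip is a 34 mm wide plastic bar under the cover; it slides down 11 mm against 5 N of friction when the cover above it is pressed, and stays down.
- driver: loose screwdriver lying on the bench, 190 mm long; leave it alone
- jar: closed jar of small screws, 48 mm across, 55 mm high; leave it alone
- tape: roll of tape lying flat, 68 mm across, 20 mm high; leave it alone
Not all that is in view belongs to the job. Several things have the shape of the cover; the one meant has the colours described above.

How it is judged (in metres and radians):
On the way:
1. the cover lies level in its recess, before the square holder has been brought to the pointer (angle between cover's own z axis and vertical below 0.04 rad and horizontal distance between cover and carousel below 0.006 m and z of cover in the frame of carousel between 0.025 and 0.0305 m and horizontal distance between square_holder and front above 0.03 m), for 0.2 s.
At the end, for the whole second after the job is handed in: the cover is level (within 2.3 degrees) in its recess, the square holder's top centre is within 10 mm of the pointer's line point (about 5 degrees of turning), the carousel is still, and the fingers bear on the carousel with more than 3 N (angle between cover's own z axis and vertical below 0.04 rad and horizontal distance between cover and carousel below 0.006 m and z of cover in the frame of carousel between 0.025 and 0.0305 m and horizontal distance between square_holder and front below 0.01 m and angular speed of carousel below 0.05 rad/s and contact force between the fingers and carousel above 3 N); the arm keeps its last pose, push and grip.
It fails at once if a bystander (screwdriver, jar, tape) is moved by more than 20 mm (distance of any of driver, jar, tape from where it was at the start of the episode above 0.02 m).
It also fails if it takes over 48 s, if anything falls off the work surface, if the arm or the gripper's body presses on something with over 40 N, if the wrist force passes 120 N, or if a joint passes its speed limit or range.

## Working session

There is one attempt and no reset: what is moved stays moved. The work goes in short steps, Python scripts to look and compute and a shell command to move; the robot and the scene stay as the last step left them, time stands still between calls to the robot, and variables do not carry over. Pictures are saved under pics/ and viewed, at most 10 in all, crops included, and the job is handed in when it is done.

```bash
mkdir -p pics
cat > h.py <<'E'
import numpy as np, cv2
from bench import telemetry, capture, get_calibration, robot, outline_of, place_of
def ray(cam,xy):
    c=get_calibration(cam);T=np.array(c["world_from_camera"])
    u=(xy[0]-c["cx"])/c["fx"];v=(xy[1]-c["cy"])/c["fy"]
    if cam=="wrist":
        r=np.hypot(u,v);d=np.array([u/r*np.sin(r),v/r*np.sin(r),np.cos(r)]) if r>1e-9 else np.array([0,0,1.])
    else: d=np.array([u,v,1.])
    return T[:3,3],T[:3,:3]@d
def at(cam,xy,z):
    o,d=ray(cam,xy);return o+d*(z-o[2])/d[2]
E
python3 - <<'E'
from h import *
t=capture("top");s=capture("scene")
cv2.imwrite("pics/top.png",t[:,:,::-1]);cv2.imwrite("pics/scene.png",s[:,:,::-1])
Z=dict(base=0,front=.085,carousel=.022,hub_top=.0555,square_holder=.085,round_holder1=.085,round_holder2=.085,round_holder3=.085,round_holder4=.085,cover=.052,clip_side=.0555,driver=.01,jar=.03,tape=.01)
for cam in("top","scene"):
  for n,z in Z.items():
    for r in place_of(cam,n)[:4]: print(cam,n,round(r["conf"],2),np.round(r["xy"],1),np.round(at(cam,r["xy"],z),3))
s=telemetry.sense();print(s["clock"],np.round(s["tool_rot"],3))
E
```

```text
top front 0.58 [400.4 293.1] [ 0.446 -0.156  0.085]
top carousel 0.98 [371.7 252.6] [ 0.532 -0.107  0.022]
top hub_top 0.89 [376.9 247.9] [ 0.541 -0.113  0.056]
top hub_top 0.73 [433.3 165.4] [ 0.725 -0.239  0.056]
top square_holder 0.94 [361.8 295.8] [ 0.439 -0.075  0.085]
top round_holder1 0.89 [329.3 241.8] [ 0.551 -0.007  0.085]
top round_holder1 0.83 [421.6 226.8] [ 0.586 -0.202  0.085]
top round_holder1 0.74 [418.5 282.2] [ 0.469 -0.194  0.085]
top round_holder2 0.89 [329.3 241.8] [ 0.551 -0.007  0.085]
top round_holder2 0.83 [421.6 226.8] [ 0.586 -0.202  0.085]
top round_holder2 0.74 [418.5 282.2] [ 0.469 -0.194  0.085]
top round_holder3 0.89 [329.3 241.8] [ 0.551 -0.007  0.085]
top round_holder3 0.83 [421.6 226.8] [ 0.586 -0.202  0.085]
top round_holder3 0.74 [418.5 282.2] [ 0.469 -0.194  0.085]
top round_holder4 0.89 [329.3 241.8] [ 0.551 -0.007  0.085]
top round_holder4 0.83 [421.6 226.8] [ 0.586 -0.202  0.085]
top round_holder4 0.74 [418.5 282.2] [ 0.469 -0.194  0.085]
top cover 0.95 [383.2 136.2] [ 0.791 -0.129  0.052]
top cover 0.84 [324.2 139.8] [0.78  0.003 0.052]
top 
[... 1481 characters left out ...]
2.9 153.3] [ 0.59  -0.204  0.085]
scene round_holder4 0.7 [154.4 191.2] [ 0.77  -0.199  0.085]
scene cover 0.89 [160.8 227.9] [ 0.824 -0.116  0.052]
scene cover 0.88 [239.3 164. ] [ 0.529 -0.121  0.052]
scene cover 0.73 [203.  256.5] [0.806 0.03  0.052]
scene cover 0.56 [283.  257.2] [0.668 0.18  0.052]
scene clip_side 0.4 [237.6 132.7] [ 0.449 -0.21   0.056]
scene driver 0.82 [317.5 207.2] [0.466 0.125 0.01 ]
scene jar 0.77 [181.9 146.2] [ 0.586 -0.311  0.03 ]
scene jar 0.32 [259.6 181.9] [ 0.524 -0.045  0.03 ]
scene tape 0.77 [155.3 191.7] [ 0.743 -0.251  0.01 ]
scene tape 0.33 [276.5 147.2] [ 0.382 -0.113  0.01 ]
1.5 [[ 0.965  0.261 -0.   ]
 [ 0.261 -0.965 -0.   ]
 [-0.     0.    -1.   ]]
```

View pics/top.png

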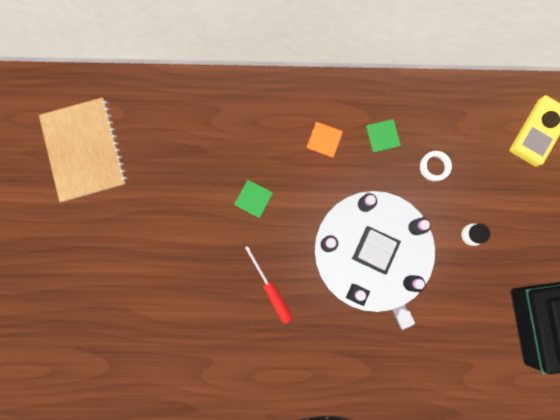

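View pics/scene.png

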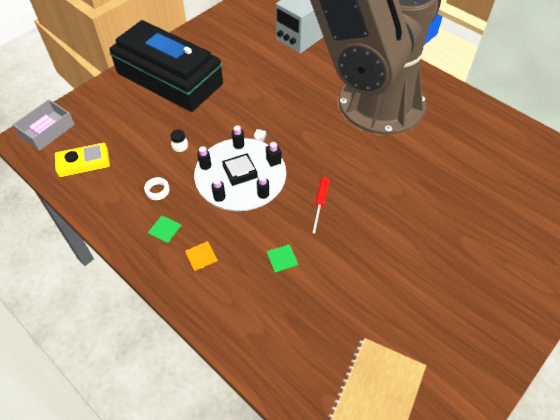

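Top picture: the carousel is at about (376,250) with the grey steel cover in its black hub at (377,250). The square holder is at (359,295) and the pointer at (403,316).

Cover candidates:
- green plate at (383,136)
- orange plate at (324,140)
- green plate at (252,198)
- grey plate in the hub at (377,250), which matches the description

The scene view agrees, with the steel one at (239,167). I'll check this choice in a close crop from the wrist camera.

```bash
python3 -m jog '{"delta_pos":[[0,0,-0.7],[0,0,-0.7],[0.3,-0.25,-0.7],[0.6,-0.5,-0.7],[1,-0.82,-0.7],[1,-0.82,-0.7],[1,-0.82,-0.7],[1,-0.82,-0.7]],"turn":[[0,0,0],[0,0,0],[0,0,0],[0,0,0],[0,0,0],[0,0,0],[0,0,0],[0,0,0]]}' -1 | tail -c 600
python3 -m jog '{"delta_pos":[[1,-0.82,0],[1,-0.82,0],[1,-0.82,0],[1,-0.82,0],[1,-0.82,0],[1,-0.82,0]],"turn":[[0,0,0],[0,0,0],[0,0,0],[0,0,0],[0,0,0],[0,0,0]]}' | tail -c 600
python3 -m jog '{"delta_pos":[[0.4,-0.37,0.5],[0.4,-0.37,0.5],[0.4,-0.37,0.5],[0.4,-0.37,0.5],[0.4,-0.37,0.5],[0.4,-0.37,0.5],[0.4,-0.37,0.5],[0.4,-0.37,0.5]],"turn":[[0,0,0.3],[0,0,0.59],[0,0,0.59],[0,0,0.59],[0,0,0.59],[0,0,0.59],[0,0,0.59],[0,0,0.59]]}' | tail -c 600
python3 - <<'E'
from h import *
s=telemetry.sense();print(s["clock"],s["eef_pos"],np.round(s["tool_rot"],3),s["joints"],s["width"],s["wrist_force"])
w=capture("wrist");cv2.imwrite("pics/w1.png",w[:,:,::-1])
for n,z in dict(front=.085,carousel=.022,hub_top=.0555,square_holder=.085,round_holder1=.085,cover=.052,clip_side=.0555,base=0).items():
    for r in place_of("wrist",n)[:4]: print(n,round(r["conf"],2),np.round(r["xy"],1),np.round(at("wrist",r["xy"],z),4))
t=capture("top");cv2.imwrite("pics/crop.png",cv2.resize(t[180:340,300:450,::-1],None,fx=3.5,fy=3.5,interpolation=cv2.INTER_CUBIC))
E
```

```text
clock: 2.3
eef_pos: [0.3217, -0.4136, 0.391]
tool_rot: [[0.965, 0.263, 0.001], [0.263, -0.965, 0.0], [0.001, 0.0, -1.0]]
wrist_force: [-0.3, -0.3, 0.1]
width: -0.0002
gripper_force: 0.0
clock: 2.9
eef_pos: [0.4724, -0.203, 0.3904]
tool_rot: [[0.965, 0.264, 0.001], [0.264, -0.965, 0.001], [0.001, -0.001, -1.0]]
wrist_force: [-0.9, -1.3, 0.1]
width: 0.0003
gripper_force: 0.0
clock: 3.7
eef_pos: [0.5281, -0.1148, 0.2906]
tool_rot: [[0.938, -0.346, 0.0], [-0.346, -0.938, -0.0], [0.0, 0.0, -1.0]]
wrist_force: [0.1, 0.6, 0.7]
width: -0.0001
gripper_force: 0.0
3.7 [ 0.5280667  -0.11479722  0.2905566 ] [[ 0.938 -0.346  0.   ]
 [-0.346 -0.938 -0.   ]
 [ 0.     0.    -1.   ]] [-1.54768334e+01  1.63454170e+01  1.03114280e+02 -3.83756139e-03
  6.05121479e+01  9.47791798e+01] -0.0001347244140959842 [0.07022825 0.63887571 0.68269655]
front 0.67 [346.2 247.6] [ 0.4366 -0.1575  0.085 ]
square_holder 0.81 [272. 267.] [ 0.4435 -0.0716  0.085 ]
round_holder1 0.97 [339.4  98.8] [ 0.5916 -0.1999  0.085 ]
round_holder1 0.92 [181.1 202.1] [ 0.5487 -0.0059  0.085 ]
round_holder1 0.75 [224.   90.4] [ 0.6399 -0.0942  0.085 ]
cover 0.95 [ 75.4 162.2] [0.6464 0.1265 0.052 ]
cover 0.94 [135.8  25.1] [ 0.7658 -0.0193  0.052 ]
cover 0.58 [275.5 171.7] [ 0.538  -0.1107  0.052 ]
cover 0.47 [342.2 101.9] [ 0.587  -0.2077  0.052 ]
clip_side 0.82 [260.1 171.3] [ 0.545  -0.0949  0.0555]
clip_side 0.35 [341.4 101.9] [ 0.5874 -0.2062  0.0555]
```

View pics/w1.png

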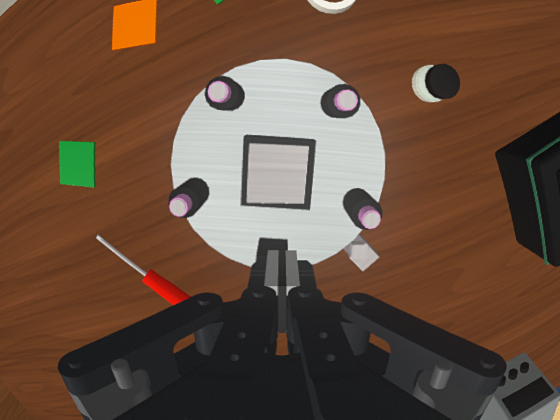

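Wrist picture: the grey steel cover sits in the hub at (278,172), lifted on the left (clip) side. The orange plate is at (135,25) and the green ones at (77,163) and beyond. The steel one is right. Next I'll fit the geometry and check the crop.

```bash
cat > fit.py <<'E'
from h import *
from scipy.optimize import least_squares
def fit(cams=("top","wrist"),sense_yaw=159.5):
    P=[]
    for cam in cams:
        capture(cam)
        for n in("square_holder","round_holder1"):
            for r in place_of(cam,n)[:5]:
                p=at(cam,r["xy"],.085)[:2]
                if r["conf"]>.5 and abs(np.hypot(*(p-[.538,-.112]))-.105)<.015: P.append((n[0]=="s",p))
    def res(v):
        o=[]
        for sq,p in P:
            a=np.arctan2(p[1]-v[1],p[0]-v[0])-v[2]
            k=0 if sq else np.round(a/np.radians(72))
            q=v[:2]+.105*np.array([np.cos(v[2]+k*np.radians(72)),np.sin(v[2]+k*np.radians(72))]);o+=list(p-q)
        return np.array(o)*1000
    r=least_squares(res,[.538,-.112,np.radians(sense_yaw)],loss="soft_l1",f_scale=3)
    return r.x[:2],np.degrees(r.x[2])%360,np.round(r.fun,1)
E
python3 - <<'E'
from fit import *
print(fit());print(fit(("top",)));print(fit(("wrist",)))
for c in("top","wrist"):
    im=capture(c);print(c,[ (round(r["conf"],2),np.round(r["xy"],1)) for r in outline_of(c,"base")])
    for r in place_of(c,"front"): print(r["conf"],at(c,r["xy"],.085))
t=capture("top");cv2.imwrite("pics/crop2.png",cv2.resize(t[270:340,360:450,::-1],None,fx=8,fy=8,interpolation=cv2.INTER_CUBIC))
E
```

```text
(array([ 0.53724763, -0.11335531]), np.float64(155.98882812381035), array([ -5.1, -11.8,   6.5,   0.3,   0.7,  -7. ,  -2.5,   2.3,  -0.2,
        -0.6,   2.3,   4.3,   0.4,  -0.8,  -0.9,   4.5]))
(array([ 0.53803588, -0.11422582]), np.float64(156.32813617702746), array([-2.6,  0.9,  0.2, -2. ,  2.2,  0.8]))
(array([ 0.53602508, -0.11088852]), np.float64(155.13539372256403), array([-0.3, -3.1, -0.9,  0.5,  3.8, -0.1,  0.3,  0.1, -1.7,  2. ]))
top []
wrist [(0.8, array([362.9, 253.8]))]
0.96 [ 0.44035857 -0.15766533  0.085     ]
```

Run:
```python
import cv2,numpy as np
w=cv2.imread("pics/w1.png");a=cv2.resize(w[210:290,320:400],None,fx=6,fy=6,interpolation=cv2.INTER_CUBIC)
b=cv2.resize(w[125:220,230:325],(480,480),interpolation=cv2.INTER_CUBIC)
cv2.imwrite("pics/cc.png",cv2.resize(np.hstack([a,b]),(800,400)))
```

```text
(no output)
```

View pics/cc.png

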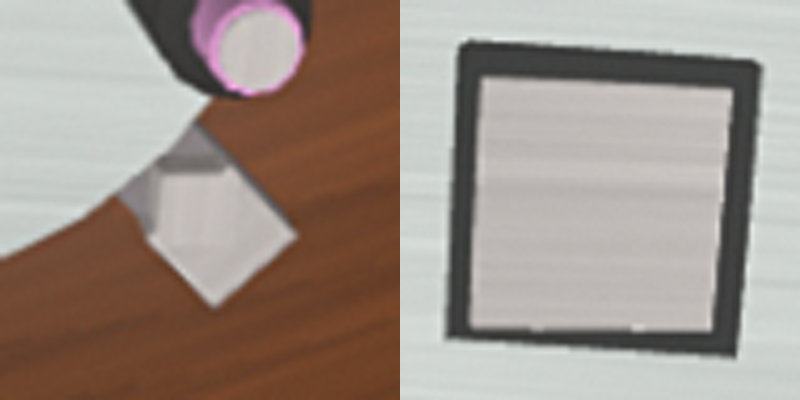

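Close crop: the right half shows the steel cover within the black hub, confirming the choice. The left half shows the pointer, with its outer end's corners near wrist pixels (363,271) and (379,257).

Run:
```python
from h import *
c=np.array([.537,-.112])
for px in([362.8,271],[379.4,257.2],[350,258]):
    p=at("wrist",px,.026)[:2];d=p-c;print(np.round(p,4),np.hypot(*d),np.degrees(np.arctan2(d[1],d[0]))%360)
m=(at("wrist",[362.8,271],.026)+at("wrist",[379.4,257.2],.026))[:2]/2-c
print(np.hypot(*m),np.degrees(np.arctan2(m[1],m[0]))%360)
s=telemetry.sense();R=np.array(s["tool_rot"]);p=np.array(s["eef_pos"])
a=np.radians(66)
g=np.array([*(c+.018*np.array([np.cos(a),np.sin(a)])),.10])
print(g,R.T@(g-p)/.2,s["clock"])
```

```text
[ 0.3662 -0.1724] 0.18121110470664722 199.47480692095843
[ 0.3776 -0.1996] 0.18186931973602521 208.80224953331646
[ 0.3919 -0.1609] 0.15311943679270038 198.63951603549881
0.18093914709650488 204.14700163623365
[ 0.54432126 -0.09555618  0.1       ] [ 0.04372486 -0.11574678  0.9515022 ] 5.15
```

```bash
python3 -m jog '{"delta_pos":[[0.04,-0.12,0.3],[0.04,-0.12,0.6],[0.04,-0.12,0.9],[0.04,-0.12,0.95],[0.04,-0.12,0.95],[0.04,-0.12,0.95],[0.04,-0.12,0.95]],"turn":[[0,0,0.07],[0,0,0.07],[0,0,0.07],[0,0,0.07],[0,0,0.07],[0,0,0.07],[0,0,0.07]]}'
python3 -m jog '{"delta_pos":[[0,0,0.03],[0,0,0.05],[0,0,0.07],[0,0,0.09],[0,0,0.1],[0,0,0.11],[0,0,0.12],[0,0,0.12]],"turn":[[0,0,0],[0,0,0],[0,0,0],[0,0,0],[0,0,0],[0,0,0],[0,0,0],[0,0,0]]}'
```

```text
clock: 5.85
eef_pos: [0.5454, -0.0949, 0.1026]
tool_rot: [[0.91, -0.415, 0.003], [-0.415, -0.91, -0.001], [0.003, -0.001, -1.0]]
wrist_force: [-0.9, 0.2, 1.1]
width: -0.0001
gripper_force: 0.0
clock: 6.65
eef_pos: [0.544, -0.0945, 0.0761]
tool_rot: [[0.91, -0.414, -0.0], [-0.414, -0.91, -0.0], [-0.0, 0.0, -1.0]]
wrist_force: [1.0, 1.0, 0.6]
width: 0.0001
gripper_force: 0.5
```

```bash
python3 -m jog '{"delta_pos":[[0,0,0.005],[0,0,0.01],[0,0,0.015],[0,0,0.015]],"turn":[[0,0,0],[0,0,0],[0,0,0],[0,0,0]]}'
python3 - <<'E'
from h import *
w=capture("wrist");cv2.imwrite("pics/w2.png",cv2.resize(w[100:420,120:440,::-1],(600,600),interpolation=cv2.INTER_CUBIC))
E
```

```text
clock: 7.05
eef_pos: [0.5442, -0.0945, 0.074]
tool_rot: [[0.91, -0.414, 0.001], [-0.414, -0.91, -0.0], [0.001, -0.0, -1.0]]
wrist_force: [-1.9, 3.1, 17.2]
width: -0.0
gripper_force: 8.6
```

View pics/w2.png

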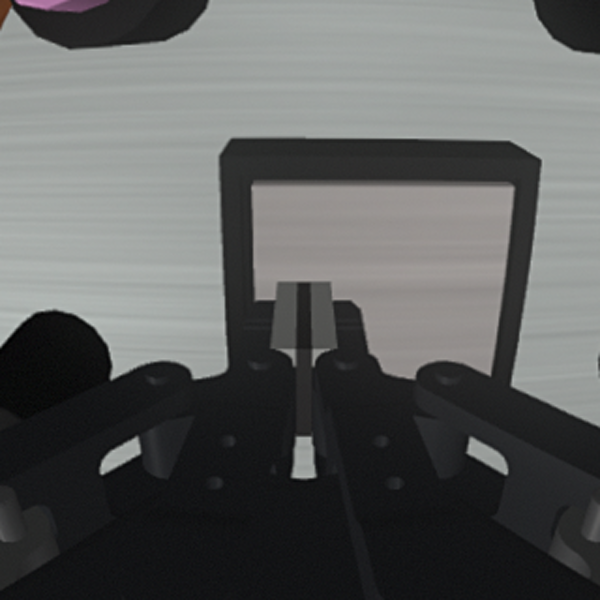

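The picture shows the cover inside the rim all round, with the fingers on its clip side (left) at (303,300). The tip height of 55 mm and the 17 N reaction suggest it has bottomed. I'll push slightly more, then lift and check.

```bash
python3 -m jog '{"delta_pos":[[0,0,0.004],[0,0,0.004],[0,0,0.004]],"turn":[[0,0,0],[0,0,0],[0,0,0]]}'
python3 -m jog '{"delta_pos":[[0,0,-0.05],[0,0,-0.2],[0,0,-0.4],[0,0,-0.6],[0,0,-0.8],[-0.1,0,-1],[-0.1,0,-1],[-0.1,0,-1],[-0.1,0,-1],[-0.1,0,-1]],"turn":[[0,0,0],[0,0,0],[0,0,0],[0,0,0],[0,0,0],[0,0,0],[0,0,0],[0,0,0],[0,0,0],[0,0,0]]}' 1
python3 - <<'E'
from fit import *
w=capture("wrist");cv2.imwrite("pics/w3.png",cv2.resize(w[100:300,150:400,::-1],(750,600),interpolation=cv2.INTER_CUBIC))
for n in("front","square_holder","cover"):
    for r in place_of("wrist",n)[:3]: print(n,round(r["conf"],2),np.round(r["xy"],1),at("wrist",r["xy"],.055 if n=="cover" else .085))
for k in(("wrist",),("top","wrist")): print(fit(k))
E
```

```text
clock: 7.4
eef_pos: [0.5443, -0.0946, 0.0739]
tool_rot: [[0.91, -0.415, 0.001], [-0.415, -0.91, -0.0], [0.001, -0.0, -1.0]]
wrist_force: [-4.5, 4.0, 32.2]
width: -0.0003
gripper_force: 16.1
clock: 8.4
eef_pos: [0.5252, -0.0863, 0.2712]
tool_rot: [[0.91, -0.415, -0.002], [-0.415, -0.91, 0.0], [-0.002, 0.001, -1.0]]
wrist_force: [-0.6, 0.1, 0.0]
width: 0.0856
gripper_force: 0.0
front 0.95 [378.9 233.6] [ 0.43921917 -0.15954794  0.085     ]
front 0.22 [396.7 201.1] [ 0.46469063 -0.18911408  0.085     ]
square_holder 0.85 [298.9 267.1] [ 0.44012158 -0.06767621  0.085     ]
square_holder 0.52 [299.3 161. ] [ 0.54300888 -0.11313833  0.085     ]
cover 0.92 [299.6 159.4] [ 0.54005277 -0.11388525  0.055     ]
cover 0.92 [ 80.1 168.5] [0.64648539 0.1270614  0.055     ]
cover 0.61 [137.1  21. ] [ 0.76206513 -0.01863061  0.055     ]
(array([ 0.53710005, -0.11180551]), np.float64(153.96620169203467), array([ 0.9, -1.9, -0.9,  0.8,  1.5, -2. ,  0.3,  0.2, -2.1,  3.4]))
(array([ 0.53802028, -0.1138928 ]), np.float64(154.81087918897407), array([ 0.7, -4.5, -0.2, -2.6,  0.6, -0. ,  6.5, -3.9, -0.8,  2.1, -2.9,
       -0.4,  0.7,  1.2, -1.3,  5.3, -0.4,  2.2]))
```

View pics/w3.png

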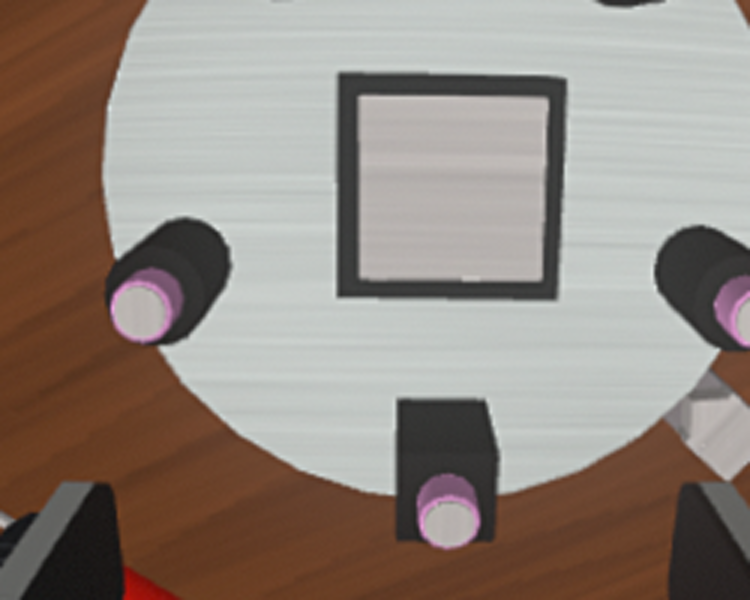

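The cover now lies flush with even margins in the hub (centre ~(453,188) in the crop). The square holder stands at (447,450), squarely between the fingers. Next I'll grip it.

```bash
python3 -m jog '{"delta_pos":[[-0.2,0.05,0],[-0.42,0.09,0.1],[-0.42,0.09,0.25],[-0.42,0.09,0.4],[-0.42,0.09,0.55],[-0.42,0.09,0.7],[-0.42,0.09,0.85],[-0.42,0.09,0.98],[-0.42,0.09,0.98],[-0.42,0.09,0.98],[-0.42,0.09,0.98]],"turn":[[0,0,0],[0,0,0],[0,0,0],[0,0,0],[0,0,0],[0,0,0],[0,0,0],[0,0,0],[0,0,0],[0,0,0],[0,0,0]]}'
python3 -m jog '{"delta_pos":[[0,0,0],[0,0,0],[0,0,0],[0,0,0],[0,0,0],[0,0,0],[0,0,0],[0,0,0],[0,0,0],[0,0,0]],"turn":[[0,0,0],[0,0,0],[0,0,0],[0,0,0],[0,0,0],[0,0,0],[0,0,0],[0,0,0],[0,0,0],[0,0,0]]}' -1
python3 - <<'E'
from h import *
s=telemetry.sense();p=np.array(s["eef_pos"]);R=np.array(s["tool_rot"]);print(p,R,s["joints"])
c=np.array([.537,-.112]);d=p[:2]-c;print(np.hypot(*d),np.degrees(np.arctan2(d[1],d[0])),np.degrees(np.arctan2(R[1,0],R[0,0])))
for f in np.arange(1,13)/12:
    a=np.radians(48.8*f);q=c+np.array([[np.cos(a),-np.sin(a)],[np.sin(a),np.cos(a)]])@d
    print(np.round(R.T@np.array([*(q-p[:2]),0])/.2,3),round(-48.8*f/60,3))
E
```

```text
clock: 10.15
eef_pos: [0.4426, -0.068, 0.0777]
tool_rot: [[0.91, -0.415, 0.002], [-0.415, -0.91, -0.0], [0.002, -0.0, -1.0]]
wrist_force: [0.3, 0.1, 0.3]
width: 0.0851
gripper_force: 0.0
clock: 11.15
eef_pos: [0.442, -0.0679, 0.0771]
tool_rot: [[0.91, -0.415, 0.001], [-0.415, -0.91, -0.0], [0.001, -0.0, -1.0]]
wrist_force: [-3.7, -1.8, 17.0]
width: 0.0352
gripper_force: 58.1
[ 0.44200615 -0.06794313  0.07714459] [[ 9.09888477e-01 -4.14852250e-01  7.54419117e-04]
 [-4.14852235e-01 -9.09888779e-01 -1.84304823e-04]
 [ 7.62896760e-04 -1.45275622e-04 -9.99999698e-01]] [-1.26232313e+01  2.80869648e+01  1.26026910e+02 -1.96906330e-03
  2.58416369e+01  1.01888556e+02]
0.10471313103110798 155.11876743502427 -24.510018945216828
[ 0.001  0.037 -0.   ] -0.068
[ 0.005  0.074 -0.   ] -0.136
[ 0.011  0.111 -0.   ] -0.203
[ 0.02   0.147 -0.   ] -0.271
[ 0.031  0.182 -0.   ] -0.339
[0.045 0.217 0.   ] -0.407
[0.062 0.25  0.   ] -0.474
[0.08  0.282 0.   ] -0.542
[0.101 0.313 0.   ] -0.61
[0.124 0.342 0.   ] -0.678
[0.149 0.369 0.   ] -0.746
[0.176 0.395 0.   ] -0.813
```

```bash
python3 -m jog '{"delta_pos":[[0,0.018,0],[0.001,0.037,0],[0.003,0.056,0],[0.005,0.074,0],[0.008,0.093,0],[0.011,0.111,0],[0.015,0.129,0],[0.02,0.147,0],[0.025,0.165,0],[0.031,0.182,0],[0.038,0.2,0],[0.045,0.217,0]],"turn":[[0,0,-0.034],[0,0,-0.068],[0,0,-0.102],[0,0,-0.136],[0,0,-0.17],[0,0,-0.203],[0,0,-0.237],[0,0,-0.271],[0,0,-0.305],[0,0,-0.339],[0,0,-0.373],[0,0,-0.407]]}'
```

```text
clock: 12.35
eef_pos: [0.432, -0.1115, 0.0772]
tool_rot: [[1.0, -0.0, 0.0], [-0.0, -1.0, -0.0], [0.0, 0.0, -1.0]]
wrist_force: [-4.9, -6.0, 17.7]
width: 0.0349
gripper_force: 58.6
```

```bash
python3 -m jog '{"delta_pos":[[0,0.018,0],[0.001,0.037,0],[0.003,0.056,0],[0.005,0.074,0],[0.008,0.093,0],[0.011,0.111,0],[0.015,0.129,0],[0.02,0.147,0],[0.025,0.165,0],[0.031,0.182,0],[0.038,0.2,0],[0.045,0.217,0]],"turn":[[0,0,-0.034],[0,0,-0.068],[0,0,-0.102],[0,0,-0.136],[0,0,-0.17],[0,0,-0.203],[0,0,-0.237],[0,0,-0.271],[0,0,-0.305],[0,0,-0.339],[0,0,-0.373],[0,0,-0.407]]}'
python3 -m jog '{"delta_pos":[[0,0,0],[0,0,0],[0,0,0]],"turn":[[0,0,0],[0,0,0],[0,0,0]]}'
python3 - <<'E'
from fit import *
s=telemetry.sense();R=np.array(s["tool_rot"]);d=np.array(s["eef_pos"])[:2]-[.537,-.112]
print(np.hypot(*d),np.degrees(np.arctan2(d[1],d[0]))%360,np.degrees(np.arctan2(R[1,0],R[0,0])))
w=capture("wrist");t=capture("top")
for c in("wrist","top"):
  for n,z in dict(front=.085,square_holder=.085,hub_top=.0555,cover=.055,driver=.01,jar=.03,tape=.01).items():
    for r in place_of(c,n)[:2]: print(c,n,round(r["conf"],2),np.round(r["xy"]),np.round(at(c,r["xy"],z),3))
print(fit(("wrist",),204));print(fit(("top",),204))
cv2.imwrite("pics/w4.png",np.hstack([cv2.resize(w[60:360,120:420,::-1],(400,400)),cv2.resize(t[180:340,300:460,::-1],(400,400))]))
E
```

```text
clock: 13.55
eef_pos: [0.4408, -0.1552, 0.0772]
tool_rot: [[0.911, 0.413, 0.0], [0.413, -0.911, -0.001], [-0.0, 0.001, -1.0]]
wrist_force: [-8.2, -11.4, 16.2]
width: 0.0349
gripper_force: 58.5
clock: 13.85
eef_pos: [0.4408, -0.1552, 0.0772]
tool_rot: [[0.911, 0.412, 0.0], [0.412, -0.911, -0.001], [0.0, 0.001, -1.0]]
wrist_force: [-8.7, -11.9, 17.5]
width: 0.0349
gripper_force: 58.5
0.10544539537342568 204.16251521299597 24.31542642740837
wrist square_holder 0.86 [284. 292.] [ 0.442 -0.155  0.085]
wrist cover 0.68 [286.  41.] [ 0.537 -0.113  0.055]
wrist jar 0.97 [553. 166.] [ 0.564 -0.305  0.03 ]
wrist tape 0.62 [552. 166.] [ 0.572 -0.325  0.01 ]
top square_holder 0.93 [402. 299.] [ 0.434 -0.16   0.085]
top hub_top 0.57 [377. 250.] [ 0.537 -0.113  0.056]
top hub_top 0.18 [390. 199.] [ 0.648 -0.142  0.056]
top cover 0.89 [378. 250.] [ 0.537 -0.116  0.055]
top cover 0.82 [252. 198.] [0.645 0.159 0.055]
top driver 0.84 [267. 283.] [0.459 0.126 0.01 ]
top jar 0.56 [471. 235.] [ 0.574 -0.327  0.03 ]
top tape 0.96 [433. 166.] [ 0.734 -0.252  0.01 ]
top tape 0.33 [267. 283.] [0.46  0.124 0.01 ]
(array([ 0.53756739, -0.11293042]), np.float64(203.19210405530515), array([ 1.2, -0.1, -1. ,  0.5, -0.2, -0.3]))
(array([ 0.53800356, -0.11397204]), np.float64(203.48164927024743), array([-7.1, -1.2, -2.2,  1. ,  2. ,  4.1,  5.6, -6.8,  0.2,  0.6]))
```

View pics/w4.png

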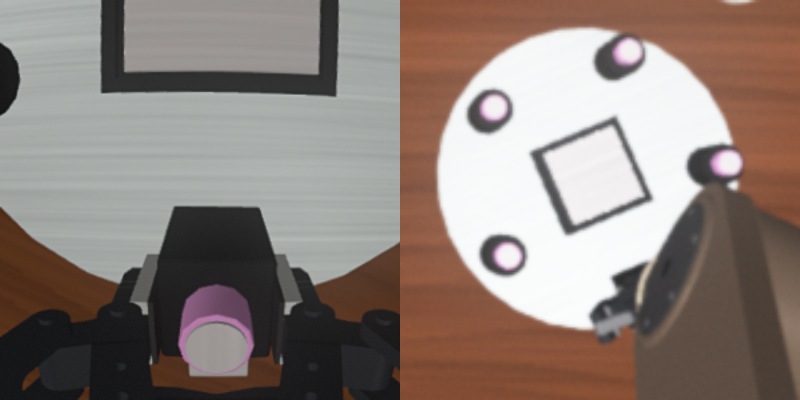

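The wrist half shows the square holder gripped at (217,260) with the pointer right behind it at (218,370), in line. The top half shows the cover flush at (593,175), and the bystanders have not moved. Handing in.

```bash
python3 -c "
from bench import robot
print(robot.hand_in())"
```

```text
the job is handed in; nothing more can be done
None
```

The job is handed in, verdict not shown: the cover is pressed flush, the square holder measures in line with the pointer (both near 204°), and the gripper holds it with about 58 N.

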